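# Open the glaze scale and switch it on

### The job

Get the glaze scale ready for weighing: flip its hinged dust cover up and over (the orange tab is there for a fingertip to lift it by) until it leans back on its stop and stays open by itself, then press the green key on the front of the scale fully down and let go. Move the cover gently, neither pinching or forcing it nor flinging it or letting it drop. Keep off the steel weighing pan and the black key, and leave everything else on the bench where it stands.

Things in the scene. Friction and masses are not known exactly. Their poses are not given: they have to be found in the camera images.
- scale: compact white bench balance, fixed on the bench by its rubber feet, its front turned to the robot's left (+y, give or take 0.5 rad): body 220 deep (x) by 190 wide (y), its flat deck 60 mm above the bench. Origin on the bench under its centre; its own +x points from its front (keys, tab) to its back (hinge), +y to its left-hand side seen from the front, z up. Under the shut cover the deck carries a blank display and two keys along the front and the weighing pan behind them
- cover_tab (a point): middle of the front edge of the orange finger tab (30 deep, 80 wide, 6 thick) that sticks straight out from the front rim of the blue-grey dust cover; moves with the cover. Cover shut: 66 mm above the bench, 255 mm in front of the hinge line and level with it, 63 mm free below the tab and 33 mm from this edge back to the body of the scale. Shut, the tab's underside lies 3 mm below this point
- cover_hinge (a point): middle of the fixed hinge line of the cover, 66 mm above the bench at the back of the scale (112 mm behind its origin); the line runs along the scale's y axis
- cover (a joint): angle of the cover, rad: 0 shut and level, growing as the tab goes up and back; stop at 1.75, leaning back past upright. The cover is a light shell (about 0.28 kg, 226 deep, 200 wide, 45 high from rim to top, 3 mm walls, open below), balanced at about 1.3: below that it falls shut, above it falls softly back on its stop; weak friction only. Lifting it at the tab takes about 1 to 2 N
- on_key_top (a point): centre of the top of the green on key, round, 26 mm across, 70 mm above the bench (10 mm above the deck), at x -80, y -62 mm of the scale; only reachable with the cover open
- on_key (a joint): travel of the green key, m: 0 up, 0.005 fully down (about 4 N), springs back
- mode_key (a joint): travel of the black key, same size, at x -80, y +62 mm of the scale: 0 up, 0.005 down; not to be pressed
- pan: round steel weighing pan, 132 across, its top 70 mm above the bench, centre 26 mm behind the scale's centre (origin 10 mm below its top); not to be pressed or leaned on
- jar_a: loose blue-banded white glaze jar with lid, 64 across, 85 high, origin at the centre of its underside; stays where it is
- jar_b: loose brown-banded white glaze jar with lid, 64 across, 85 high, origin at the centre of its underside; stays where it is
- jar_c: loose green-banded white glaze jar with lid, 64 across, 85 high, origin at the centre of its underside; stays where it is
- beaker: loose clear plastic measuring beaker, 72 across, 95 high, origin at the centre of its underside; stays where it is
- bowl: loose pinkish bisque bowl, 110 across, 50 high, origin at the centre of its underside; stays where it is
- scoop: loose glaze scoop, wooden handle and steel bowl, 160 long, 20 high, lying along its x axis, origin under its middle; stays where it is
- brush: loose glaze brush, 170 long, 42 wide, 20 high, lying along its x axis, origin under its middle; stays where it is

How it is judged:
By the outcome, as a careful person would: the job done as asked, in the order asked, and still so for the second after the job is handed in, with the robot touching nothing.
It also fails if it takes over 62 s, if anything falls off the work surface, if the arm or the gripper's body presses on something with over 40 N, if the wrist force passes 120 N, or if a joint passes its speed limit or range.

### The arm

A 7-joint arm with a two-finger parallel gripper is mounted at the origin on the work surface. World frame = base frame: x ahead of the robot, y to its left, z up, the work surface at z = 0. Lengths are in mm, angles in rad, forces in N, time in s.
With the tool pointing down it reaches from about 400 to 875 mm from the base axis. Payload 4.4 kg.
Tool frame: the origin (TCP) lies on the centre line of the jaws, within the pads' length; the fingertips stand ctrl.nose_length ahead of it and the grasp point (between the pads) lies 6 mm ahead of it (ctrl.nose_length is the distance from the TCP to the fingertips, in mm); z points along the fingers, y is the direction in which the jaws open and shut (so a half turn about z gives the same grasp; the last joint's range is limited). The gripper opens to 85 mm and grips with 20 to 120 N. Pads are 22 mm wide; open, the fingers measure 114 mm over their backs; the gripper's body (76 mm by 85 mm) begins 54 mm behind the grasp point. The pads swing forward as they close: fully open they stand 13 mm farther back than shut.
Start: joints at [-1.259, 0.628, 0.038, 1.517, -0.027, 0.996, -0.02], TCP at [239.747, 604.185, 219.813] pointing down, gripper open.
Joint ranges: [-3.06, 3.06], [-0.37, 2.12], [-1.25, 1.32], [0.18, 2.47], [-1.1, 4.24], [0.23, 1.98], [-2.94, 2.94]. Speed limits (rad/s): [2.57, 2.57, 3.14, 3.14, 3.14, 3.14, 3.14].

### API

Orientations are given as [roll, pitch, yaw] about the fixed x, y, z axes, in that order (R = Rz(yaw) Ry(pitch) Rx(roll)).
In Python, from cell import ctrl, vision gives the robot as it stands. The module is installed in compiled form; this text tells all that it offers.
- The arm moves only by the shell command python3 -m inch 'ROWS'. ROWS is a JSON object of lists of equal length, an entry for each row: "travel": the shift along the tool's x, y, z in cm, a list of three; "twist": the turn about the tool's z in degrees; "fingers": the finger opening in cm, from 0 to 8.54. A call has exactly 10 rows; each row is the pose to reach, as a shift and turn from the pose commanded when the call began, along the tool's axes at that moment; what a row does not reach only later rows make up. A row lasts 1/12 s, in which the tool goes at most 41.7 mm and 7.16 degrees, less where a joint would pass 70% of its speed; a pose out of reach is approached as far as the arm can. A call with a gripper value outside its range is refused whole. The fingers move at their own pace and stop on an object; the grip force is fixed at half the most. Time passes only in rows, so rows that repeat a pose let the fingers close, or fill a call up. It gives the time, the measured TCP pose, the force and the opening at its end, in the units of the state.
- ctrl.read_state(): the state, without advancing time (a new reading comes with each control period).
- vision.get_image(name): name is "scene" or "side" or "wrist"; returns a dict with "frame" (420x560x3 uint8, red, green, blue), "fx", "fy", "cx", "cy" (pixels), "position" and "orientation" of the camera in the world. Camera axes: x right, y down, z forward; pixel columns grow to the right and rows downward; lengths in mm; the calibration is good to about 2 mm. A picture is of the moment at which its call begins. There is no depth.
- ctrl.finish_job(): hands the job in, once; it reports no verdict.
The state is a dict: "clock": time; "qpos": joint angles; "qd": joint speeds; "tau": joint torques, N m; "eef_pos": TCP position; "tool_rot": TCP orientation; "force": force on the tool from outside, world axes, zero at the start; "torque": the same for the moment, N m; "width": finger opening in mm.
Only numpy, scipy, OpenCV 4.12 (cv2) and the standard library are available. Lean on these libraries where they do the work, as an engineer would, in place of code of your own. Each camera call takes 0.05 s, during which the arm holds its last target.

## Working session

There is one attempt and no reset: what is moved stays moved. The work goes in short steps, Python scripts to look and compute and a shell command to move; the robot and the scene stay as the last step left them, time stands still between calls to the robot, and variables do not carry over. Pictures are saved under pics/ and viewed, and the job is handed in when it is done.

```bash
ls; mkdir -p pics
cat > h.py <<'E'
import numpy as np,cv2
from cell import ctrl,vision
from scipy.spatial.transform import Rotation as R
def snap(n,tag):
    im=vision.get_image(n); cv2.imwrite(f'pics/{tag}.png',im['frame'][:,:,::-1])
    np.save(f'pics/{tag}.npy',im,allow_pickle=True); return im
def load(tag): return np.load(f'pics/{tag}.npy',allow_pickle=True).item()
def rot(im):
    o=np.array(im['orientation'],float)
    return o if o.shape==(3,3) else R.from_euler('xyz',o).as_matrix()
def ray(im,u,v):
    d=rot(im)@np.array([(u-im['cx'])/im['fx'],(v-im['cy'])/im['fy'],1]); return np.array(im['position']),d/np.linalg.norm(d)
def plane(im,u,v,z):
    p,d=ray(im,u,v); return p+d*(z-p[2])/d[2]
def tri(*a):
    A=0;b=0
    for im,u,v in a:
        p,d=ray(im,u,v);M=np.eye(3)-np.outer(d,d);A=A+M;b=b+M@p
    return np.linalg.solve(A,b)
def proj(im,P):
    c=rot(im).T@(np.array(P)-im['position']); return im['cx']+im['fx']*c[0]/c[2],im['cy']+im['fy']*c[1]/c[2]
E
python3 - <<'E'
from h import *
s=ctrl.read_state();print(s,ctrl.nose_length)
for n in ['scene','side','wrist']:
    im=snap(n,n+'0');print(n,{k:im[k] for k in im if k!='frame'})
E
```

```text
pics
{'clock': 0.0, 'qpos': array([-1.25884009,  0.62933281,  0.03843184,  1.51838046, -0.0270194 ,
        0.99630802, -0.01997883]), 'qd': array([-3.10940946e-04, -3.16142860e-03, -1.82995970e-03,  1.70046312e-03,
        5.73678001e-05,  2.34550662e-04, -1.98235211e-04]), 'tau': array([-1.61428798e-04, -5.63397110e+01,  1.22596946e+00, -1.93440467e+01,
        1.10496857e-02,  1.07121805e-02,  1.83659211e-05]), 'eef_pos': array([239.46376517, 603.57603701, 218.89357285]), 'tool_rot': array([-3.13968145e+00,  2.65697163e-06,  2.76385493e+00]), 'force': array([-0.29040908, -0.18019167,  0.10333442]), 'torque': array([ 0.01818417, -0.02612986, -0.00099677]), 'width': 85.54627941231708} 25.0
scene {'fx': 457.7175770751274, 'fy': 457.7175770751274, 'cx': 284.57447261388324, 'cy': 201.5303729658063, 'position': array([1024.1748439 , -522.04942822,  747.13545944]), 'orientation': array([-2.36123033,  0.00981874,  0.61450225])}
side {'fx': 421.39037937219797, 'fy': 421.39037937219797, 'cx': 277.2101655292897, 'cy': 210.97423865848776, 'position': array([476.20393856, 764.46515393, 675.7672798 ]), 'orientation': array([-2.25203153e+00, -7.63990743e-04, -2.97192391e+00])}
wrist {'fx': 312.5426114277157, 'fy': 312.5426114277157, 'cx': 280.10278521341456, 'cy': 210.48432224093045, 'position': array([163.848807  , 633.39029171, 372.52162855]), 'orientation': array([2.81496050e+00, 1.28828601e-03, 1.19332265e+00])}
```

View pics/scene0.png

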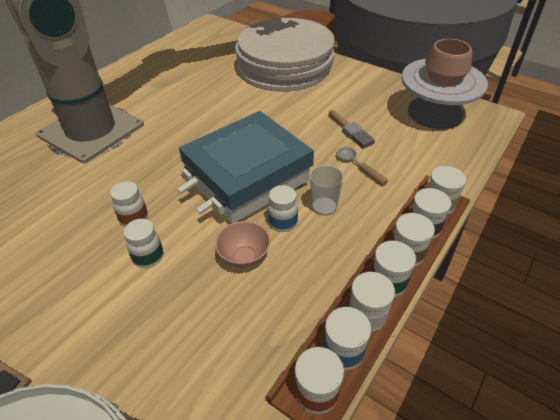

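View pics/side0.png

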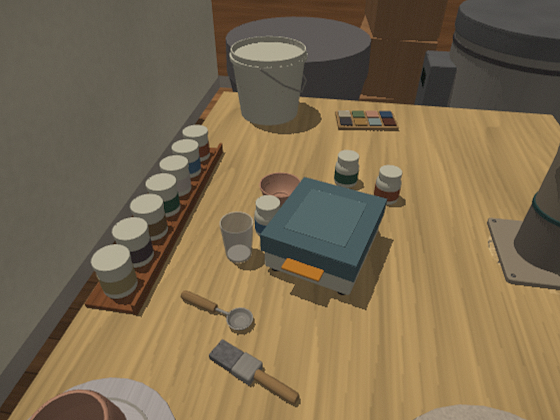

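View pics/wrist0.png

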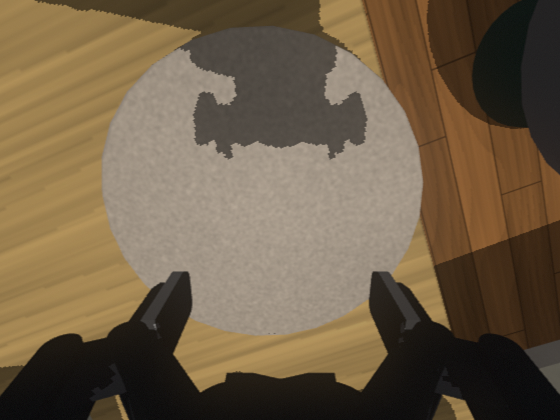

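The side view shows the orange tab at about (303,269), with the cover above it. The scene view shows the scale at about (247,165), with jar_a and the beaker close by. Next I'll measure these.

Run:
```python
from h import *
for t,(x0,y0,x1,y1) in dict(side0=(225,160,405,310),scene0=(150,100,350,250)).items():
    im=load(t);c=im['frame'][y0:y1,x0:x1,::-1]
    cv2.imwrite(f'pics/{t}_z.png',cv2.resize(c,None,fx=4,fy=4,interpolation=cv2.INTER_CUBIC))
im=load('side0');h=cv2.cvtColor(im['frame'],cv2.COLOR_RGB2HSV)
m=cv2.inRange(h,(8,170,120),(22,255,255));m[:230]=0;m[290:]=0;m[:,:270]=0;m[:,335:]=0
cs,_=cv2.findContours(m,0,1);c=max(cs,key=cv2.contourArea);print(cv2.contourArea(c),cv2.boxPoints(cv2.minAreaRect(c)),cv2.approxPolyDP(c,3,True)[:,0])
for t in ['side0','scene0']:
    im=load(t);h=cv2.cvtColor(im['frame'],cv2.COLOR_RGB2HSV)
    m=cv2.inRange(h,(90,60,40),(110,255,140))
    cs,_=cv2.findContours(m,0,1)
    for c in cs:
        if cv2.contourArea(c)>3000: print(t,cv2.contourArea(c),cv2.approxPolyDP(cv2.convexHull(c),4,True)[:,0].tolist())
```

```text
421.0 [[281.3795  267.78418]
 [285.2783  256.57507]
 [323.40475 269.83643]
 [319.50595 281.04553]] [[282 266]
 [317 280]
 [323 271]
 [289 258]]
scene0 7111.5 [[259, 112], [310, 149], [311, 164], [232, 209], [194, 173], [180, 148]]
```

```bash
sleep 1; ls pics
```

```text
scene0.npy
scene0.png
scene0_z.png
side0.npy
side0.png
side0_z.png
wrist0.npy
wrist0.png
```

View pics/side0_z.png

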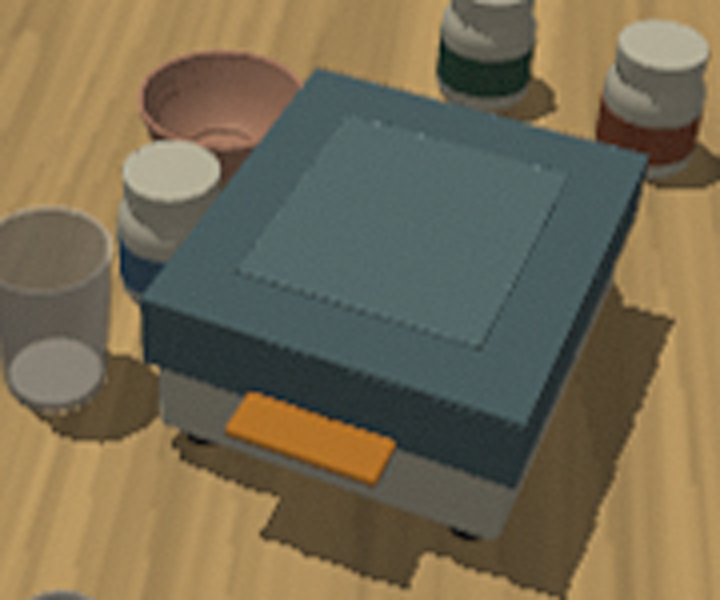

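View pics/scene0_z.png

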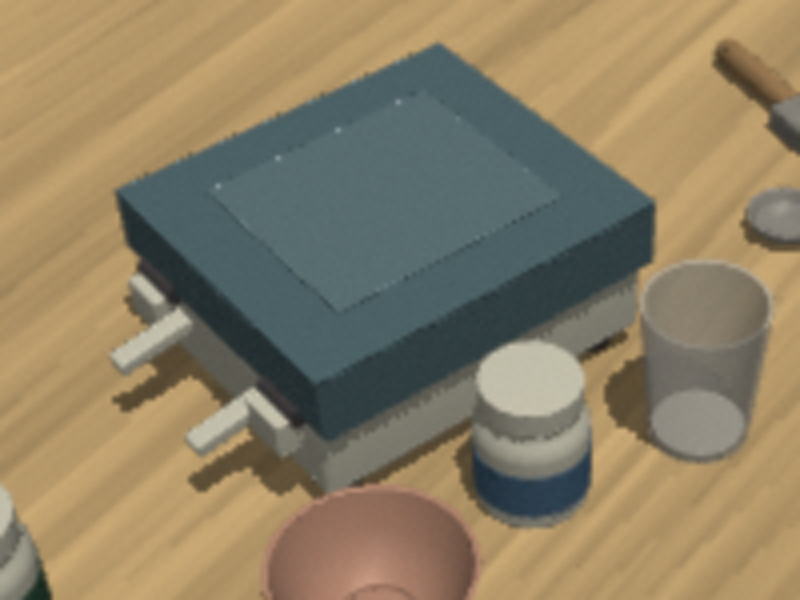

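Run:
```python
from h import *
s=load('side0');c=load('scene0')
S=lambda x,y:(s,225+x/4,160+y/4); C=lambda x,y:(c,150+x/4,100+y/4)
P={}
for n,a,b in [('A',(523,425),(437,45)),('B',(145,300),(653,205)),('C',(318,70),(318,380)),('D',(647,157),(118,192))]:
    P[n]=tri(S(*a),C(*b));print(n,P[n].round(1))
print([np.linalg.norm(P[a]-P[b]).round(1) for a,b in ('AB','BC','CD','DA')])
fl=plane(*S(227,428),69);fr=plane(*S(377,478),69);bl=plane(*S(250,393),69);br=plane(*S(393,438),69)
print('tab',fl,fr,bl,br,np.linalg.norm(fl-fr))
ctr=sum(P.values())/4
f=(P['A']+P['B'])/2-(P['C']+P['D'])/2; f2=P['D']-P['C']
print('centre',ctr,'front dir',np.arctan2(f[1],f[0]),np.arctan2(*( (P['A']-P['B'])[[1,0]])), np.arctan2(*(P['D']-P['C'])[[1,0]]),np.arctan2(*(fr-fl)[[1,0]]))
print('tabmid',(fl+fr)/2)
```

```text
A [424.4 209.4 108.4]
B [614.2 155.  107.4]
C [552.6 -57.5 109.6]
D [363.3  -5.1 108.8]
[np.float64(197.5), np.float64(221.2), np.float64(196.4), np.float64(223.0)]
tab [563.82869469 197.42564306  69.        ] [488.22109772 217.37302589  69.        ] [556.29719485 171.80158068  69.        ] [482.9120038  190.25924207  69.        ] 78.19467246036858
centre [488.61593199  75.46905632 108.5273597 ] front dir 1.290859659414679 2.862169114906919 2.871550734806455 2.883642563230189
tabmid [526.02489621 207.39933448  69.        ]
```

```bash
python3 -m inch '{"travel":[[-2,-1,0],[-4.5,-2.2,0],[-7,-3.5,0],[-10,-5,0],[-13,-6.4,0],[-16,-8,0],[-19,-9.4,0],[-22,-11,0],[-24,-12,0],[-25,-12.4,0]],"twist":[4,10,17,24,31,38,45,52,57,60],"fingers":[0,0,0,0,0,0,0,0,0,0]}'
python3 - <<'E'
from h import *
s=ctrl.read_state();p=s['eef_pos'];Rm=R.from_euler('xyz',s['tool_rot']).as_matrix()
F=np.array([np.cos(1.295),np.sin(1.295),0]);T=np.array([526.6,210,0])+F*60;T[2]=110
print(p,s['tool_rot'],'need cm',Rm.T@(T-p)/10,'twist',np.degrees(s['tool_rot'][2]-1.295),s['qpos'],s['width'])
E
```

```text
clock: 0.98
eef_pos: [429.1, 392.8, 219.9]
tool_rot: [3.141, 0.002, 1.707]
force: [0.0, 0.6, -0.6]
width: -0.0
[429.10243771 392.78317362 219.92114163] [3.14060340e+00 2.23470522e-03 1.70741437e+00] need cm [-13.91432425   9.56354855  11.03270224] twist 23.62960260146244 [-1.0054345   0.54880941  0.33430191  1.71989596 -0.21551014  0.90967683
 -0.44704954] -0.03902504078838676
```

```bash
python3 -m inch '{"travel":[[-1,0.7,0.5],[-3,2,2],[-5,3.5,4],[-7,4.8,6],[-9,6.2,7.5],[-11,7.5,9],[-12.5,8.5,10],[-13.5,9.3,10.7],[-13.9,9.6,11],[-13.9,9.6,11]],"twist":[3,6,9,12,15,18,21,23.6,23.6,23.6],"fingers":[0,0,0,0,0,0,0,0,0,0]}'
python3 - <<'E'
from h import *
for n in ['scene','side','wrist']: snap(n,n+'1')
E
```

```text
clock: 1.82
eef_pos: [541.6, 273.0, 108.9]
tool_rot: [-3.141, 0.001, 1.305]
force: [-0.0, 0.0, 1.3]
width: 0.0
```

View pics/wrist1.png

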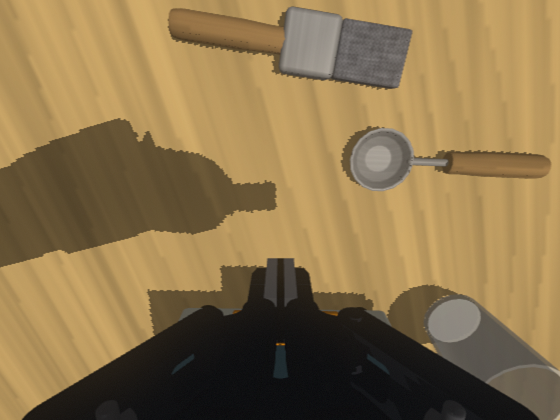

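View pics/side1.png

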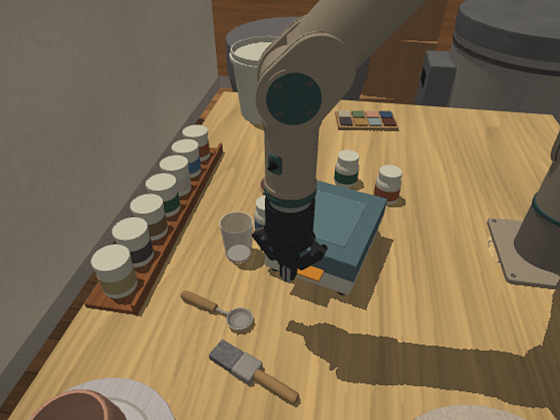

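View pics/scene1.png

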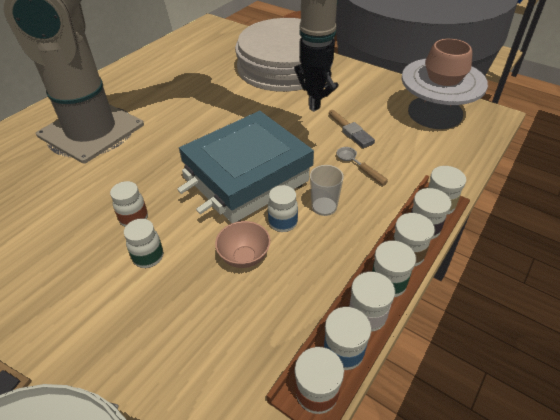

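```bash
python3 -m inch '{"travel":[[0,0,1],[0,0,2],[0,0,3],[-0.5,0,3.2],[-1.5,0,3.2],[-2.5,0,3.2],[-3.3,0,3.2],[-3.9,0,3.2],[-4.2,0,3.2],[-4.2,0,3.2]],"twist":[0,0,0,0,0,0,0,0,0,0],"fingers":[0,0,0,0,0,0,0,0,0,0]}'
python3 - <<'E'
from h import *
im=snap('side','side2');c=im['frame'][200:300,225:345,::-1]
cv2.imwrite('pics/side2z.png',cv2.resize(c,None,fx=6,fy=6,interpolation=cv2.INTER_CUBIC))
print(ctrl.read_state()['force'],ctrl.read_state()['eef_pos'])
E
```

```text
clock: 2.8
eef_pos: [530.7, 231.4, 78.3]
tool_rot: [3.141, -0.0, 1.303]
force: [0.1, -0.1, 0.1]
width: -0.2
[ 0.43261664 -0.39684973  0.63823331] [530.78852161 232.32573131  78.21812471]
```

View pics/side2z.png

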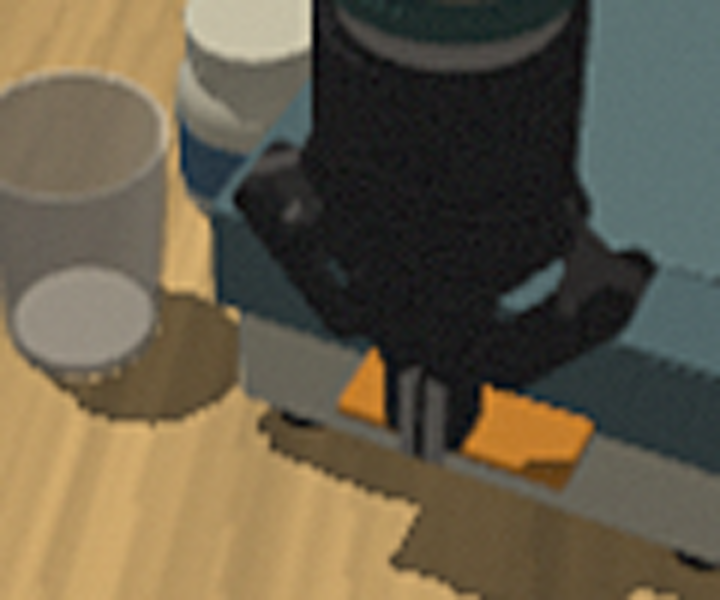

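```bash
python3 -m inch '{"travel":[[-0.2,0,0],[-0.4,0,0],[-0.6,0,0],[-0.7,0,0],[-0.8,0,0],[-0.9,0,0],[-0.9,0,0],[-0.9,0,0],[-0.9,0,0],[-0.9,0,0]],"twist":[0,0,0,0,0,0,0,0,0,0],"fingers":[0,0,0,0,0,0,0,0,0,0]}'
```

```text
clock: 3.68
eef_pos: [528.2, 224.0, 77.8]
tool_rot: [3.142, -0.0, 1.305]
force: [0.3, -0.4, 0.4]
width: -0.4
```

```bash
python3 -m inch '{"travel":[[-0.1,0,0],[-0.1,0,0],[-0.2,0,0],[-0.2,0,0],[-0.3,0,0],[-0.3,0,0],[-0.3,0,0],[-0.3,0,0],[-0.3,0,0],[-0.3,0,0]],"twist":[0,0,0,0,0,0,0,0,0,0],"fingers":[0,0,0,0,0,0,0,0,0,0]}'
```

```text
clock: 4.52
eef_pos: [527.3, 221.1, 77.8]
tool_rot: [-3.142, -0.0, 1.305]
force: [0.3, -0.4, -0.0]
width: -0.1
```

```bash
python3 -m inch '{"travel":[[-0.1,0,0],[-0.1,0,0],[-0.2,0,0],[-0.2,0,0],[-0.2,0,0],[-0.2,0,0],[-0.2,0,0],[-0.2,0,0],[-0.2,0,0],[-0.2,0,0]],"twist":[0,0,0,0,0,0,0,0,0,0],"fingers":[0,0,0,0,0,0,0,0,0,0]}'
python3 - <<'E'
from h import *
im=snap('side','side3');c=im['frame'][200:300,225:345,::-1]
cv2.imwrite('pics/side3z.png',cv2.resize(c,None,fx=6,fy=6,interpolation=cv2.INTER_CUBIC))
E
```

```text
clock: 5.35
eef_pos: [526.8, 219.1, 77.8]
tool_rot: [-3.142, -0.0, 1.305]
force: [0.9, -0.4, -0.3]
width: -0.0
```

View pics/side3z.png

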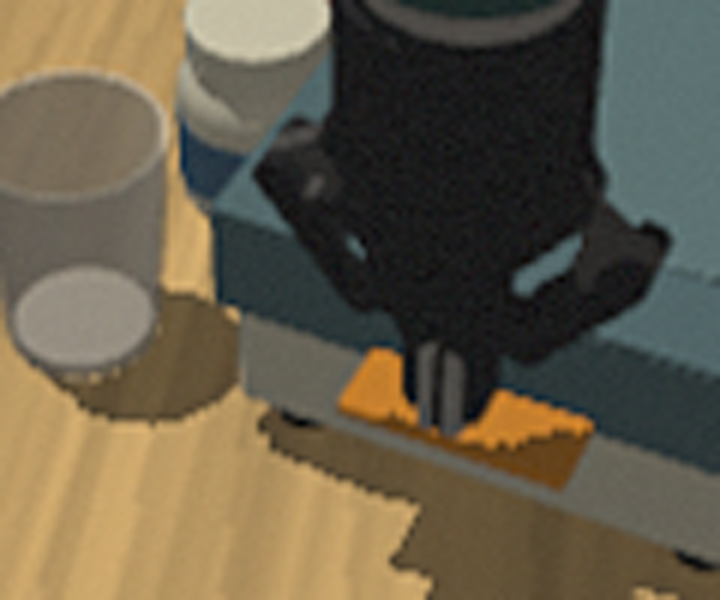

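Run:
```python
from h import *
im=load('side3');s=ctrl.read_state();p=s['eef_pos'];print(p,s['force'])
Rm=R.from_euler('xyz',s['tool_rot']).as_matrix()
for dz in (0,6,15,25):
  for dx in (-11,11):
    u,v=proj(im,p+Rm@[dx,0,dz]);print(dz,dx,(u-225)*6,(v-200)*6)
F=np.array([np.cos(1.295),np.sin(1.295),0]);L=np.array([F[1],-F[0],0])
for z in (69,63):
  for k in (-40,0,40):
    u,v=proj(im,np.array([526.6,210,z])+L*k);print('tab',z,k,(u-225)*6,(v-200)*6)
```

```text
[526.80661165 219.13448774  77.79743979] [-0.47144967  0.2162794  -0.02028169]
0 -11 458.33819576901715 423.5158925560562
0 11 431.5664677460369 470.53062801216106
6 -11 457.64954408523545 436.36004475889854
6 11 430.99137057771406 483.40165872679506
15 -11 456.6284953746657 455.4037868333461
15 11 430.1388790386163 502.48094721587904
25 -11 455.5104648524268 476.2563521189005
25 11 429.20567914740445 523.3665385981185
tab 69 -40 564.8168550078076 485.3336137985523
tab 69 0 448.46188698536105 444.6269951471743
tab 69 40 335.870982533742 405.23722873649865
tab 63 -40 563.619730405197 498.02406112349695
tab 63 0 447.8224499730892 457.2980181021477
tab 63 40 335.7541470403901 417.8834609593947
```

Run:
```python
from h import *
for t,(x0,y0) in dict(side1=(245,220),scene1=(275,40)).items():
    im=load(t);c=im['frame'][y0:y0+75,x0:x0+90,::-1]
    c=cv2.resize(c,None,fx=8,fy=8,interpolation=cv2.INTER_CUBIC)
    p=np.array([541.6,273,108.9]);Rm=R.from_euler('xyz',[-3.141,.001,1.305]).as_matrix()
    for dz in (0,25):
      for dx,dy in ((-11,-14),(11,-14),(11,14),(-11,14)):
        u,v=proj(im,p+Rm@[dx,dy,dz]);cv2.circle(c,(int((u-x0+.5)*8),int((v-y0+.5)*8)),3,(0,255,0) if dz else (0,0,255),-1)
    cv2.imwrite(f'pics/{t}_t.png',c)
```

```text
(no output)
```

View pics/side1_t.png

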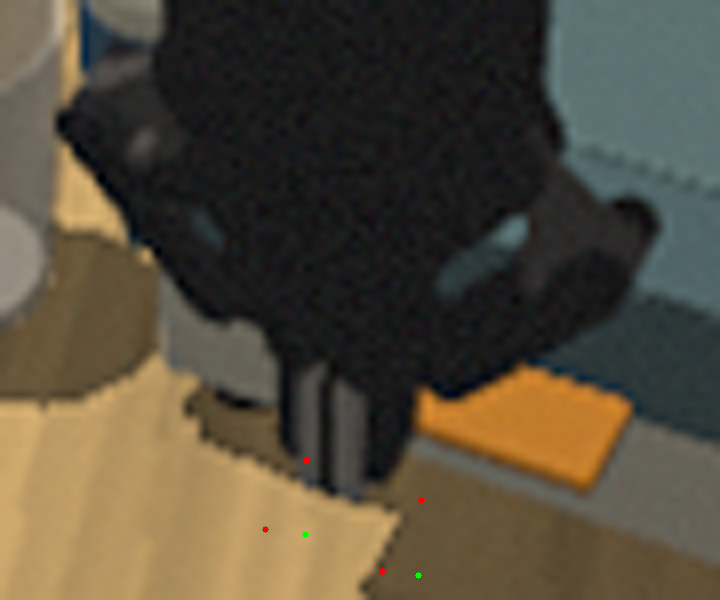

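View pics/scene1_t.png

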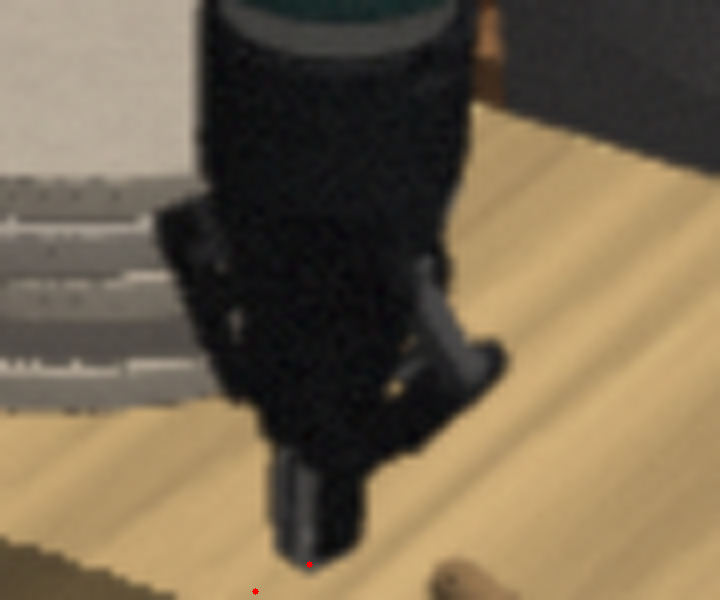

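Run:
```python
from h import *
s=load('side1');c=load('scene1')
for a,b in [((330,490),(305,570)),((350,497),(285,555)),((340,470),(320,560))]:
    print(tri((s,245+a[0]/8-.5,220+a[1]/8-.5),(c,275+b[0]/8-.5,40+b[1]/8-.5)))
print(ctrl.read_state()['eef_pos'])
# calibrate check: where is TCP vs wrist cam
w=load('wrist1');print(w['position'],w['orientation'])
w=load('wrist0');print(w['position'])
```

```text
[541.87586656 272.70709514 118.14925991]
[535.62345793 274.23095218 119.61764834]
[542.96596567 272.99765902 123.14896255]
[526.80661165 219.13448774  77.79743979]
[563.59986341 353.63065132 263.59356545] [ 2.81614129e+00  1.43215204e-03 -2.63152812e-01]
[163.848807   633.39029171 372.52162855]
```

Run:
```python
from h import *
w=load('wrist1')
for v in (258,300):
    p,d=ray(w,280,v);print(d)
    for F0 in (0,11):
        tgt=np.array([541.6,272])+F0*np.array([.27,.96]); k=(tgt-p[:2])@d[:2]/(d[:2]@d[:2]);print(v,F0,p+k*d)
print(tri((load('side1'),245+335/8-.5,220+485/8-.5),(load('scene1'),275+305/8-.5,40+565/8-.5),(w,281,262)))
# bench check: scoop bowl etc
for t,u,v in (('side0',240,319),('scene0',346,155),('wrist1',380,160)): print(t,plane(load(t),u,v,8))
```

```text
[-0.12081504 -0.44231653 -0.88868432]
258 0 [541.32374691 272.07545621  99.7361966 ]
258 11 [544.21406684 282.65722015 120.99664475]
[-0.14926357 -0.54831296 -0.82284463]
300 0 [541.39340736 272.05623933 141.17612915]
300 11 [544.27466198 282.64039789 157.05960934]
[541.65040745 275.25890677 118.51186443]
side0 [629.51452238 287.80778114   8.        ]
scene0 [628.58330195 294.62653558   8.        ]
wrist1 [631.07284035 291.31287678   8.        ]
```

```bash
python3 -m inch '{"travel":[[0.5,0,0],[1,0,0],[1.5,0,0],[1.5,0,0.6],[1.5,0,1.3],[1.5,0,2],[1.5,0,2.6],[1.5,0,3],[1.5,0,3],[1.5,0,3]],"twist":[0,0,0,0,0,0,0,0,0,0],"fingers":[0,0,0,0,0,0,0,0,0,0]}'
python3 - <<'E'
from h import *
im=snap('side','side4');c=im['frame'][200:300,225:345,::-1]
cv2.imwrite('pics/side4z.png',cv2.resize(c,None,fx=6,fy=6,interpolation=cv2.INTER_CUBIC))
im=snap('wrist','wrist4')
E
```

```text
clock: 6.23
eef_pos: [530.6, 233.2, 47.4]
tool_rot: [-3.141, 0.001, 1.304]
force: [0.4, 0.4, 0.2]
width: -0.3
```

View pics/side4z.png

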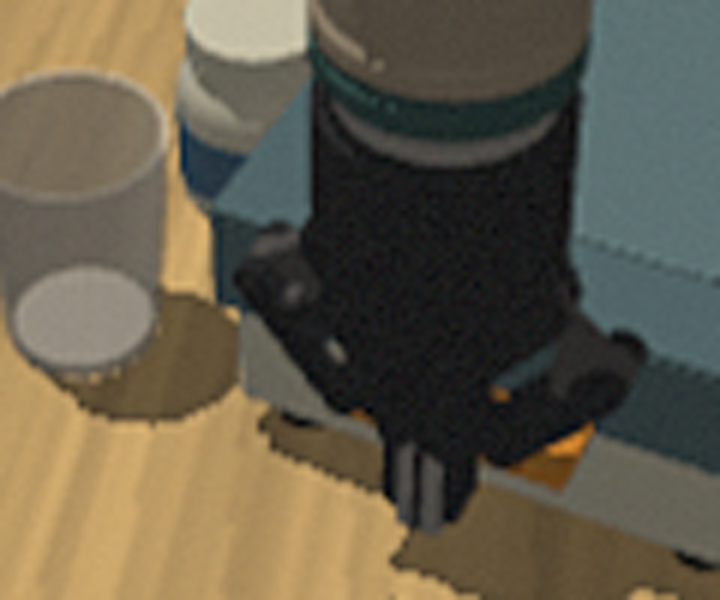

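View pics/wrist4.png

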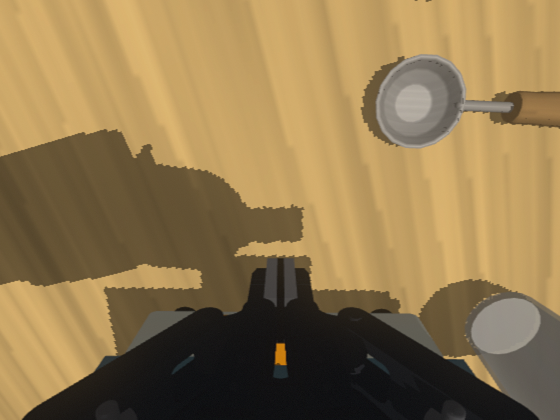

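```bash
python3 -m inch '{"travel":[[-0.3,0,0],[-0.6,0,0],[-0.8,0,0],[-0.9,0,0],[-1,0,0],[-1,0,0],[-1.1,0,0],[-1.1,0,0],[-1.2,0,0],[-1.2,0,0]],"twist":[0,0,0,0,0,0,0,0,0,0],"fingers":[0,0,0,0,0,0,0,0,0,0]}'; python3 -c "
from h import *
print(ctrl.read_state()['force'])"
```

```text
clock: 7.17
eef_pos: [528.0, 223.2, 47.9]
tool_rot: [3.141, -0.002, 1.305]
force: [0.9, 3.5, -0.7]
width: -0.0
[ 0.89121983  3.48287604 -0.74046385]
```

```bash
python3 -m inch '{"travel":[[-0.05,0,0],[-0.05,0,-0.05],[-0.05,0,-0.1],[-0.05,0,-0.15],[-0.05,0,-0.2],[-0.05,0,-0.3],[-0.05,0,-0.4],[-0.05,0,-0.5],[-0.05,0,-0.6],[-0.05,0,-0.6]],"twist":[0,0,0,0,0,0,0,0,0,0],"fingers":[0,0,0,0,0,0,0,0,0,0]}'
python3 - <<'E'
from h import *
im=snap('side','side5');c=im['frame'][160:310,225:405,::-1]
cv2.imwrite('pics/side5z.png',cv2.resize(c,None,fx=4,fy=4,interpolation=cv2.INTER_CUBIC))
print(ctrl.read_state()['force'])
E
```

```text
clock: 8.0
eef_pos: [527.9, 223.1, 54.1]
tool_rot: [3.141, -0.002, 1.306]
force: [0.8, 5.6, -1.4]
width: -0.3
[ 1.51188787  6.17226788 -1.77922508]
```

View pics/side5z.png

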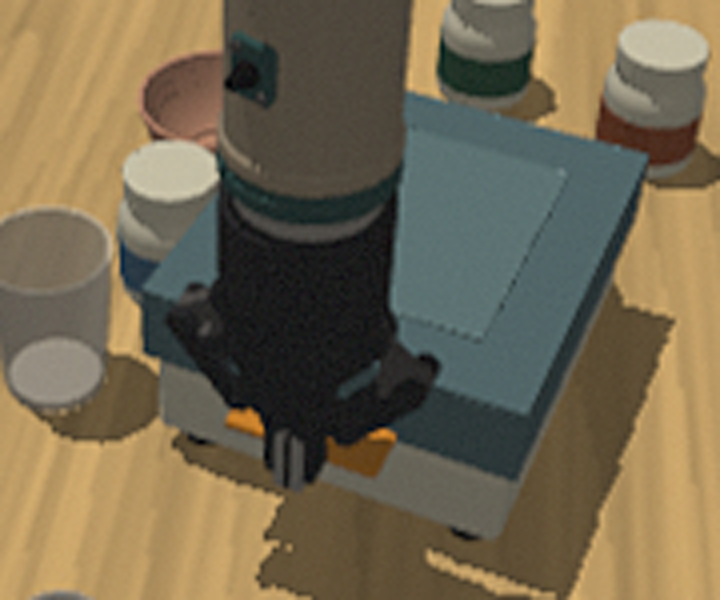

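```bash
python3 -m inch '{"travel":[[0,0,-0.1],[0,0,-0.3],[0,0,-0.5],[-0.02,0,-0.75],[-0.03,0,-1],[-0.05,0,-1.25],[-0.07,0,-1.5],[-0.08,0,-1.75],[-0.1,0,-1.9],[-0.1,0,-2]],"twist":[0,0,0,0,0,0,0,0,0,0],"fingers":[0,0,0,0,0,0,0,0,0,0]}'
python3 - <<'E'
from h import *
im=snap('side','side6');c=im['frame'][160:310,225:405,::-1]
cv2.imwrite('pics/side6z.png',cv2.resize(c,None,fx=4,fy=4,interpolation=cv2.INTER_CUBIC))
print(ctrl.read_state()['force'])
E
```

```text
clock: 8.88
eef_pos: [527.6, 222.0, 74.2]
tool_rot: [3.141, -0.002, 1.305]
force: [0.7, 4.6, 0.7]
width: -0.2
[0.77992833 5.27058617 0.32626029]
```

View pics/side6z.png

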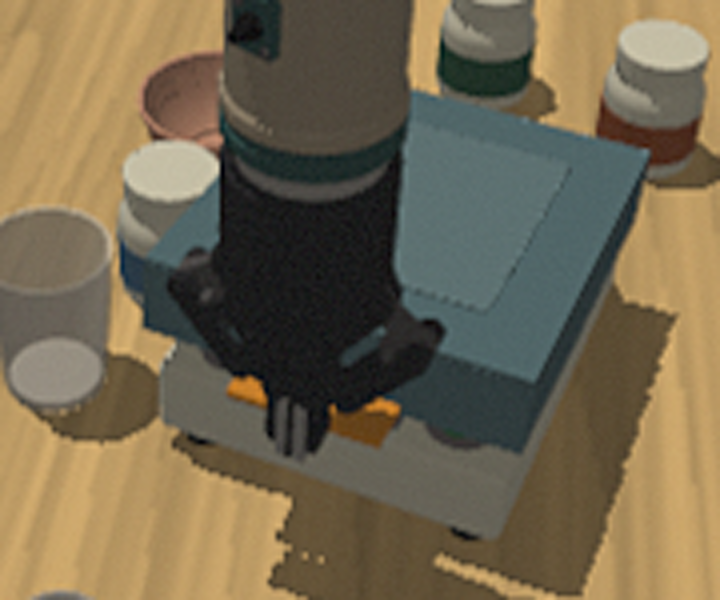

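```bash
python3 -m inch '{"travel":[[-0.02,0,-0.2],[-0.05,0,-0.5],[-0.08,0,-0.8],[-0.12,0,-1.1],[-0.16,0,-1.4],[-0.2,0,-1.7],[-0.25,0,-2],[-0.3,0,-2.2],[-0.34,0,-2.4],[-0.35,0,-2.4]],"twist":[0,0,0,0,0,0,0,0,0,0],"fingers":[0,0,0,0,0,0,0,0,0,0]}'
python3 - <<'E'
from h import *
im=snap('side','side7');c=im['frame'][160:310,225:405,::-1]
cv2.imwrite('pics/side7z.png',cv2.resize(c,None,fx=4,fy=4,interpolation=cv2.INTER_CUBIC))
print(ctrl.read_state()['force'])
E
```

```text
clock: 9.77
eef_pos: [526.7, 218.6, 98.3]
tool_rot: [3.141, -0.002, 1.305]
force: [0.2, 5.1, 0.8]
width: 0.2
[ 1.43198568  5.54361439 -0.7492703 ]
```

View pics/side7z.png

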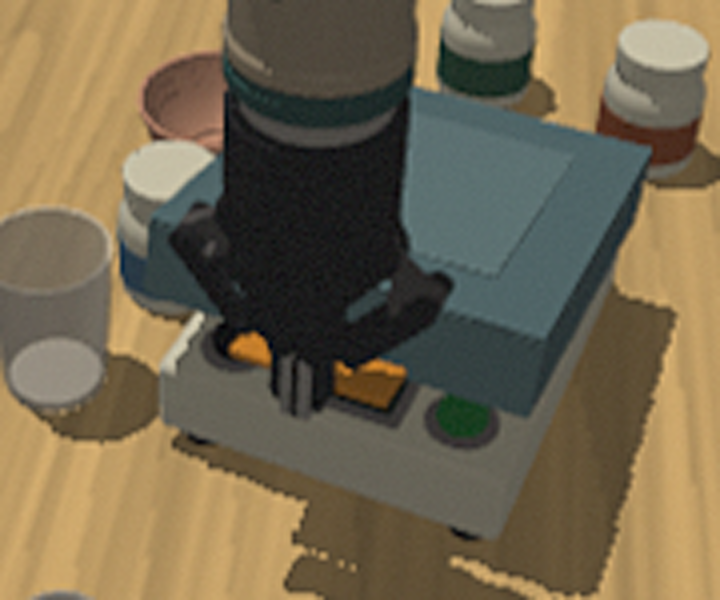

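```bash
python3 -m inch '{"travel":[[-0.05,0,-0.3],[-0.1,0,-0.6],[-0.16,0,-0.9],[-0.23,0,-1.2],[-0.3,0,-1.5],[-0.38,0,-1.8],[-0.47,0,-2.1],[-0.56,0,-2.4],[-0.66,0,-2.7],[-0.75,0,-3]],"twist":[0,0,0,0,0,0,0,0,0,0],"fingers":[0,0,0,0,0,0,0,0,0,0]}'
python3 - <<'E'
from h import *
im=snap('side','side8');c=im['frame'][160:310,225:405,::-1]
cv2.imwrite('pics/side8z.png',cv2.resize(c,None,fx=4,fy=4,interpolation=cv2.INTER_CUBIC))
print(ctrl.read_state()['force'])
E
```

```text
clock: 10.65
eef_pos: [524.6, 211.3, 128.2]
tool_rot: [3.141, -0.002, 1.305]
force: [0.3, 5.9, 0.1]
width: -0.0
[-0.01762038  5.46651094  1.58899546]
```

View pics/side8z.png

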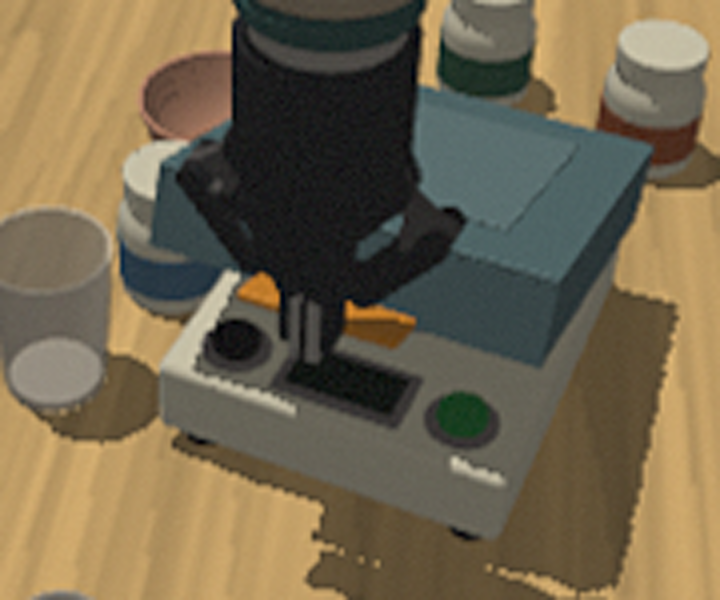

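```bash
python3 -m inch '{"travel":[[-0.05,0,-0.3],[-0.13,0,-0.6],[-0.23,0,-0.9],[-0.33,0,-1.2],[-0.44,0,-1.5],[-0.56,0,-1.8],[-0.68,0,-2.1],[-0.81,0,-2.4],[-0.93,0,-2.65],[-1.03,0,-2.85]],"twist":[0,0,0,0,0,0,0,0,0,0],"fingers":[0,0,0,0,0,0,0,0,0,0]}'
python3 - <<'E'
from h import *
im=snap('side','side9');c=im['frame'][130:280,225:405,::-1]
cv2.imwrite('pics/side9z.png',cv2.resize(c,None,fx=4,fy=4,interpolation=cv2.INTER_CUBIC))
print(ctrl.read_state()['force'])
E
```

```text
clock: 11.53
eef_pos: [521.5, 200.6, 156.8]
tool_rot: [-3.141, -0.001, 1.305]
force: [-0.3, 5.3, 1.3]
width: 0.1
[-0.07093361  6.05937614  1.16931186]
```

View pics/side9z.png

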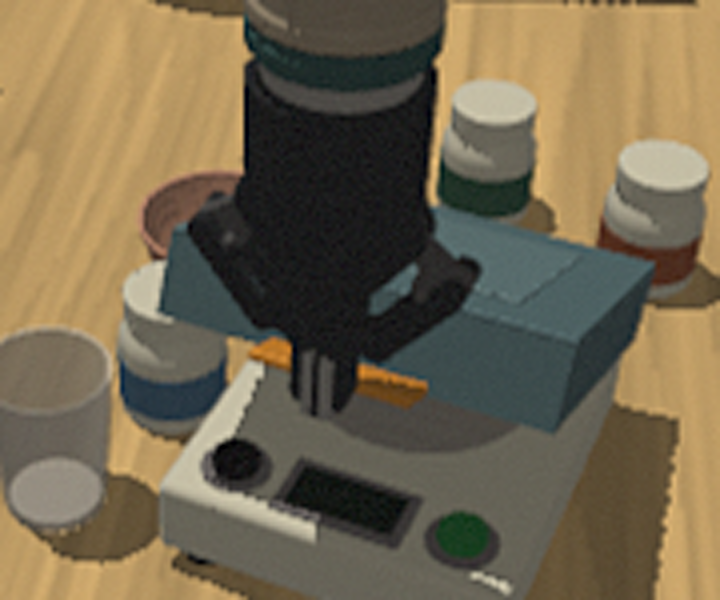

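```bash
python3 -m inch '{"travel":[[-0.06,0,-0.3],[-0.17,0,-0.6],[-0.29,0,-0.9],[-0.42,0,-1.2],[-0.56,0,-1.5],[-0.71,0,-1.8],[-0.87,0,-2.1],[-1.03,0,-2.35],[-1.18,0,-2.55],[-1.33,0,-2.7]],"twist":[0,0,0,0,0,0,0,0,0,0],"fingers":[0,0,0,0,0,0,0,0,0,0]}'
python3 - <<'E'
from h import *
im=snap('side','side10');c=im['frame'][130:280,225:405,::-1]
cv2.imwrite('pics/side10z.png',cv2.resize(c,None,fx=4,fy=4,interpolation=cv2.INTER_CUBIC))
print(ctrl.read_state()['force'])
E
```

```text
clock: 12.42
eef_pos: [518.1, 187.0, 183.6]
tool_rot: [3.141, -0.0, 1.304]
force: [0.7, 2.9, 0.6]
width: -0.2
[-1.1368157   2.36866852  0.44931271]
```

View pics/side10z.png

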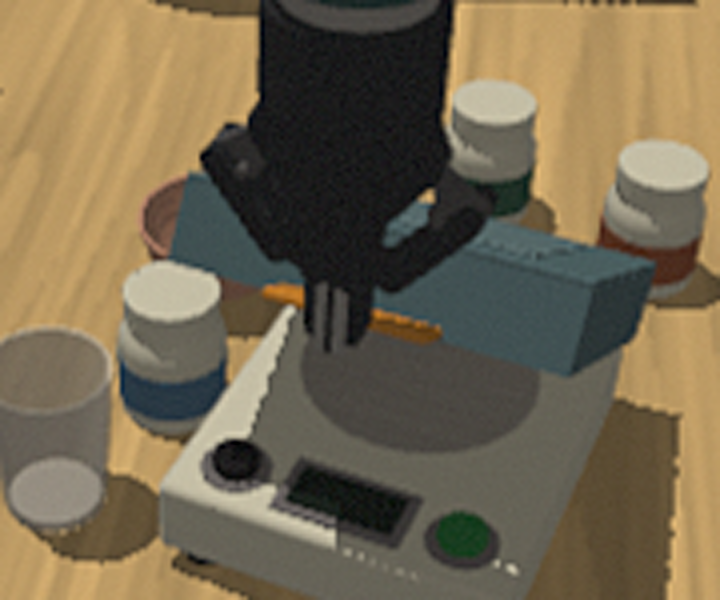

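```bash
python3 -m inch '{"travel":[[-0.15,0,-0.3],[-0.33,0,-0.6],[-0.52,0,-0.9],[-0.72,0,-1.2],[-0.93,0,-1.5],[-1.15,0,-1.8],[-1.38,0,-2.1],[-1.6,0,-2.4],[-1.83,0,-2.65],[-2.07,0,-2.9]],"twist":[0,0,0,0,0,0,0,0,0,0],"fingers":[0,0,0,0,0,0,0,0,0,0]}'
python3 - <<'E'
from h import *
im=snap('side','side11');c=im['frame'][100:250,225:405,::-1]
cv2.imwrite('pics/side11z.png',cv2.resize(c,None,fx=4,fy=4,interpolation=cv2.INTER_CUBIC))
print(ctrl.read_state()['force'],ctrl.read_state()['qpos'])
E
```

```text
clock: 13.3
eef_pos: [512.8, 167.3, 212.7]
tool_rot: [3.141, -0.001, 1.305]
force: [0.2, 2.0, 1.5]
width: 0.1
[0.19196917 1.7759128  1.34498416] [-0.65412591  0.50891122  0.42925369  1.84449901 -0.27481428  0.84573296
 -0.3557613 ]
```

View pics/side11z.png

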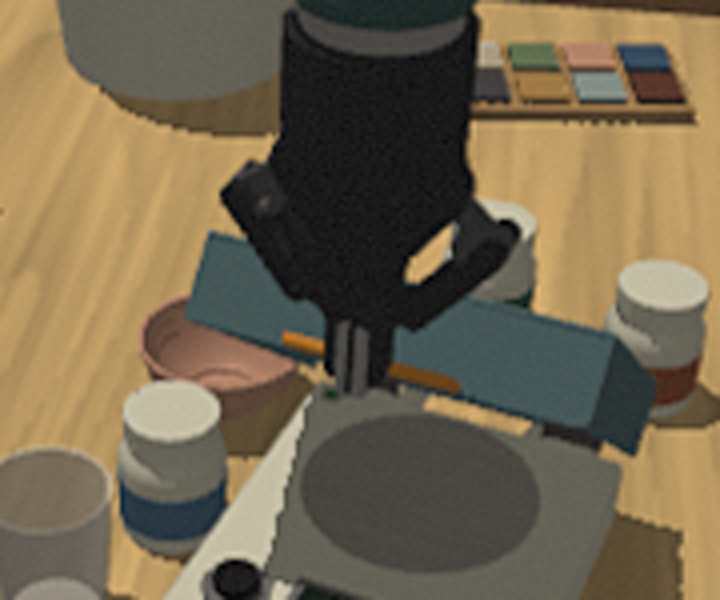

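```bash
python3 -m inch '{"travel":[[-0.2,0,-0.27],[-0.42,0,-0.54],[-0.65,0,-0.81],[-0.88,0,-1.08],[-1.12,0,-1.34],[-1.37,0,-1.6],[-1.63,0,-1.86],[-1.9,0,-2.1],[-2.18,0,-2.34],[-2.45,0,-2.55]],"twist":[0,0,0,0,0,0,0,0,0,0],"fingers":[0,0,0,0,0,0,0,0,0,0]}'
python3 - <<'E'
from h import *
im=snap('side','side12');c=im['frame'][100:250,225:405,::-1]
cv2.imwrite('pics/side12z.png',cv2.resize(c,None,fx=4,fy=4,interpolation=cv2.INTER_CUBIC))
im=snap('scene','scene12')
print(ctrl.read_state()['force'])
E
```

```text
clock: 14.18
eef_pos: [506.3, 143.7, 238.2]
tool_rot: [3.141, -0.001, 1.305]
force: [-0.1, 1.8, 1.2]
width: -0.2
[0.29005358 1.61793352 0.34876207]
```

View pics/side12z.png

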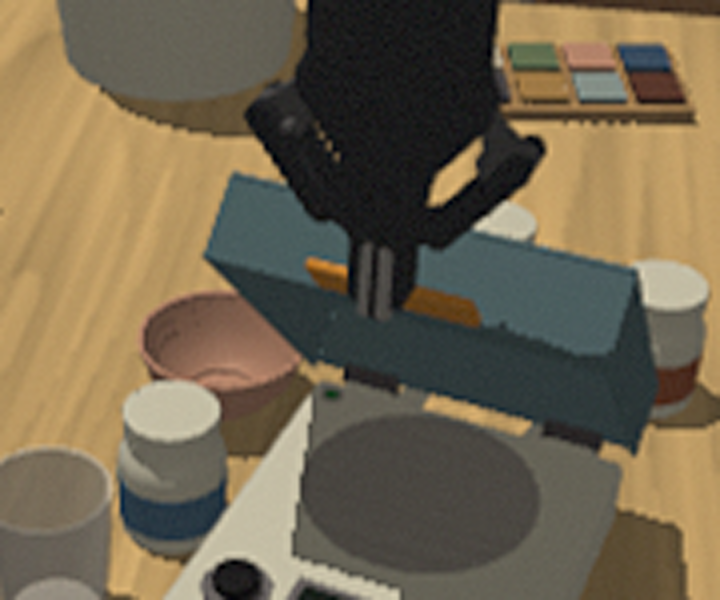

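View pics/scene12.png

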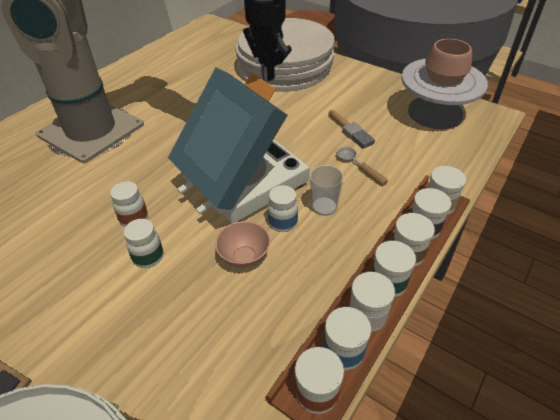

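```bash
python3 -m inch '{"travel":[[-0.28,0,-0.27],[-0.58,0,-0.53],[-0.89,0,-0.79],[-1.2,0,-1.05],[-1.52,0,-1.3],[-1.85,0,-1.55],[-2.18,0,-1.8],[-2.52,0,-2.04],[-2.87,0,-2.28],[-3.2,0,-2.5]],"twist":[0,0,0,0,0,0,0,0,0,0],"fingers":[0,0,0,0,0,0,0,0,0,0]}'
python3 - <<'E'
from h import *
im=snap('side','side13');c=im['frame'][70:220,225:405,::-1]
cv2.imwrite('pics/side13z.png',cv2.resize(c,None,fx=4,fy=4,interpolation=cv2.INTER_CUBIC))
print(ctrl.read_state()['force'])
E
```

```text
clock: 15.12
eef_pos: [497.6, 112.1, 263.0]
tool_rot: [-3.141, 0.0, 1.304]
force: [-0.2, 1.1, -0.6]
width: 0.3
[-1.26024784 -0.07333808 -0.34820968]
```

View pics/side13z.png

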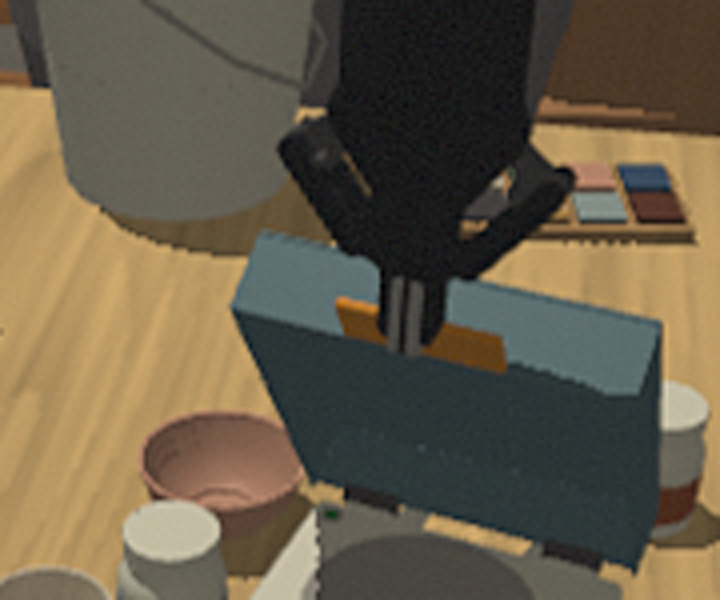

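```bash
python3 -m inch '{"travel":[[-0.32,0,-0.21],[-0.64,0,-0.41],[-0.97,0,-0.6],[-1.3,0,-0.79],[-1.63,0,-0.97],[-1.97,0,-1.15],[-2.31,0,-1.32],[-2.65,0,-1.49],[-3.0,0,-1.66],[-3.35,0,-1.82]],"twist":[0,0,0,0,0,0,0,0,0,0],"fingers":[0,0,0,0,0,0,0,0,0,0]}'
python3 - <<'E'
from h import *
im=snap('side','side14');c=im['frame'][70:220,225:405,::-1]
cv2.imwrite('pics/side14z.png',cv2.resize(c,None,fx=4,fy=4,interpolation=cv2.INTER_CUBIC))
im=snap('scene','scene14')
print(ctrl.read_state()['force'])
E
```

```text
clock: 16.0
eef_pos: [488.9, 80.0, 281.2]
tool_rot: [-3.142, 0.0, 1.305]
force: [-0.3, 0.4, -0.0]
width: 0.4
[ 0.5538977  -0.22426557 -0.60894246]
```

View pics/side14z.png

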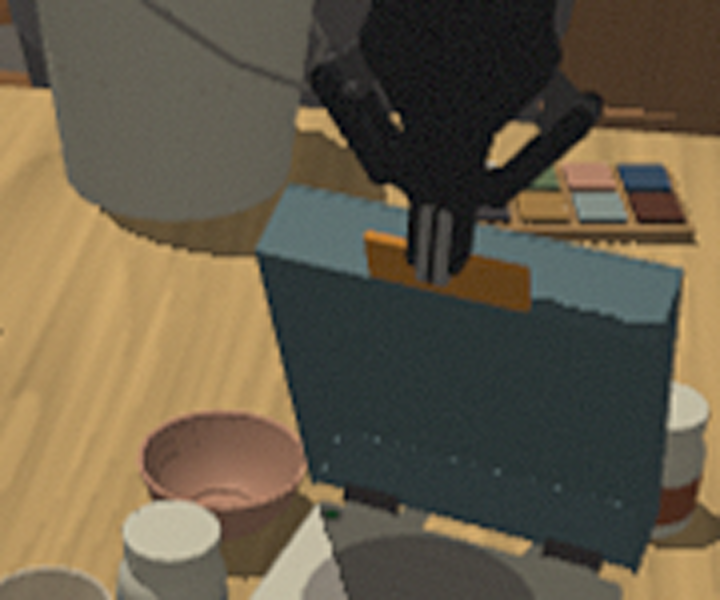

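View pics/scene14.png

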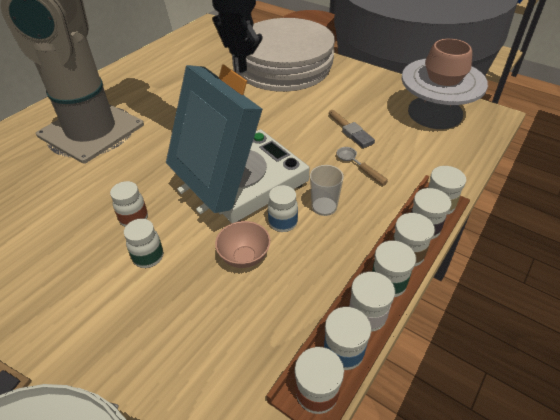

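```bash
python3 -m inch '{"travel":[[-0.35,0,-0.16],[-0.7,0,-0.31],[-1.05,0,-0.46],[-1.4,0,-0.6],[-1.75,0,-0.73],[-2.11,0,-0.86],[-2.47,0,-0.98],[-2.83,0,-1.1],[-3.2,0,-1.2],[-3.57,0,-1.3]],"twist":[0,0,0,0,0,0,0,0,0,0],"fingers":[0,0,0,0,0,0,0,0,0,0]}'
python3 - <<'E'
from h import *
im=snap('side','side15');c=im['frame'][70:220,225:405,::-1]
cv2.imwrite('pics/side15z.png',cv2.resize(c,None,fx=4,fy=4,interpolation=cv2.INTER_CUBIC))
print(ctrl.read_state()['force'])
E
```

```text
clock: 16.93
eef_pos: [479.5, 45.5, 294.1]
tool_rot: [3.142, 0.0, 1.305]
force: [-0.8, 0.0, -0.5]
width: 0.0
[-0.19633896 -1.20735412  0.67472045]
```

View pics/side15z.png

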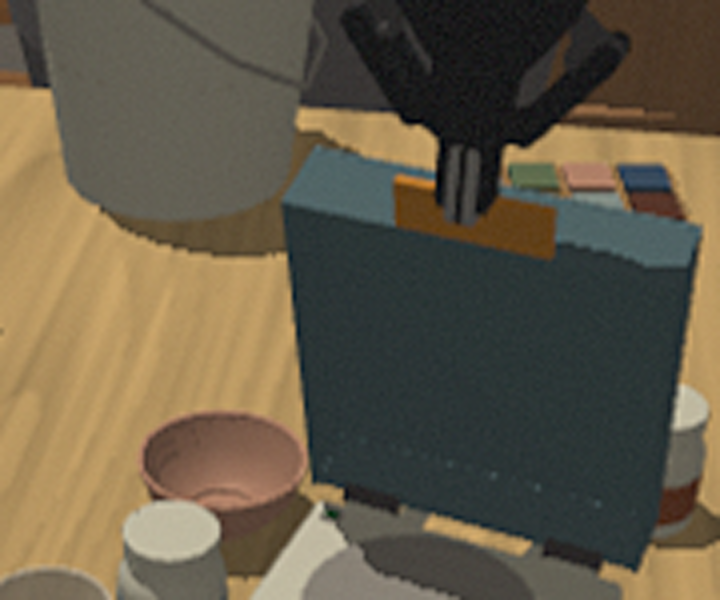

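```bash
python3 -m inch '{"travel":[[-0.3,0,0],[-0.6,0,0],[-0.9,0,0],[-1.2,0,0],[-1.5,0,0],[-1.8,0,0],[-2.1,0,0],[-2.4,0,0],[-2.7,0,0],[-3,0,0]],"twist":[0,0,0,0,0,0,0,0,0,0],"fingers":[0,0,0,0,0,0,0,0,0,0]}'
python3 - <<'E'
from h import *
im=snap('side','side16');c=im['frame'][70:220,225:405,::-1]
cv2.imwrite('pics/side16z.png',cv2.resize(c,None,fx=4,fy=4,interpolation=cv2.INTER_CUBIC))
im=snap('scene','scene16')
print(ctrl.read_state()['force'])
E
```

```text
clock: 17.82
eef_pos: [471.6, 16.6, 294.0]
tool_rot: [-3.142, -0.0, 1.305]
force: [-0.5, 0.2, -0.3]
width: 0.1
[-0.09381333 -0.62255101 -0.04013162]
```

View pics/side16z.png

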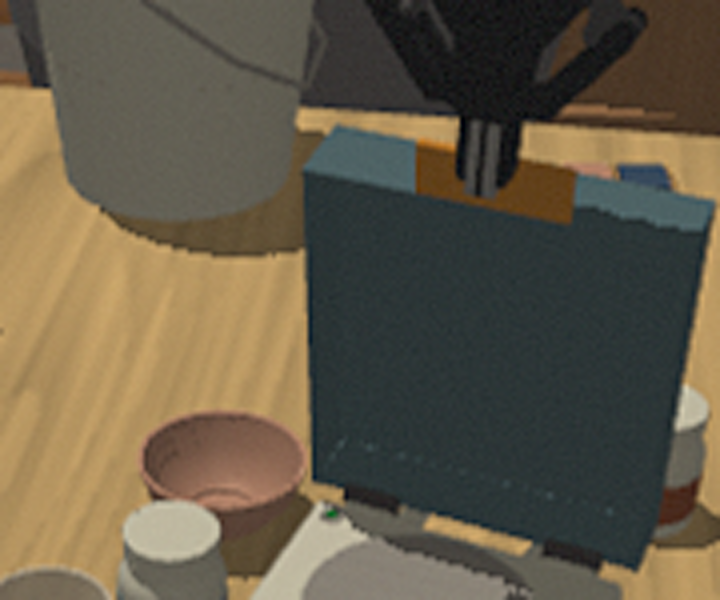

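View pics/scene16.png

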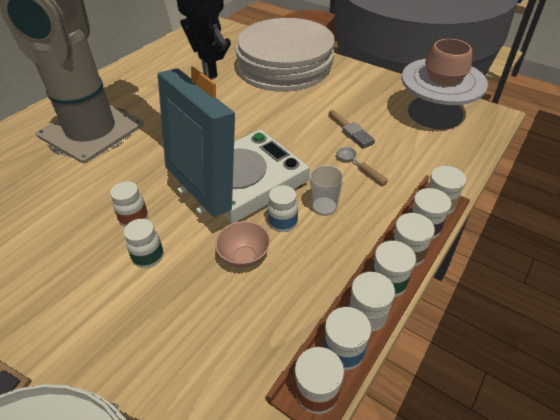

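```bash
python3 -m inch '{"travel":[[-0.4,0,0],[-0.8,0,0],[-1.2,0,0],[-1.6,0,0],[-2,0,0],[-2.4,0,0],[-2.7,0,0],[-3,0,0],[-3.3,0,0],[-3.6,0,0]],"twist":[0,0,0,0,0,0,0,0,0,0],"fingers":[0,0,0,0,0,0,0,0,0,0]}'
python3 - <<'E'
from h import *
im=snap('side','side17');c=im['frame'][70:220,225:405,::-1]
cv2.imwrite('pics/side17z.png',cv2.resize(c,None,fx=4,fy=4,interpolation=cv2.INTER_CUBIC))
im=snap('scene','scene17')
print(ctrl.read_state()['force'])
E
```

```text
clock: 18.75
eef_pos: [462.2, -18.0, 294.0]
tool_rot: [-3.142, -0.0, 1.305]
force: [-0.1, 0.5, 0.5]
width: 0.1
[0.54877473 0.49045838 0.35101836]
```

View pics/side17z.png

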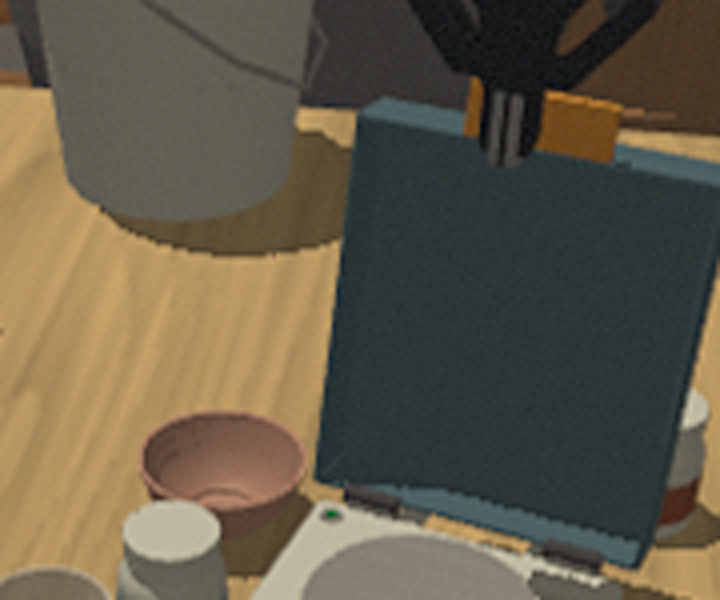

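View pics/scene17.png

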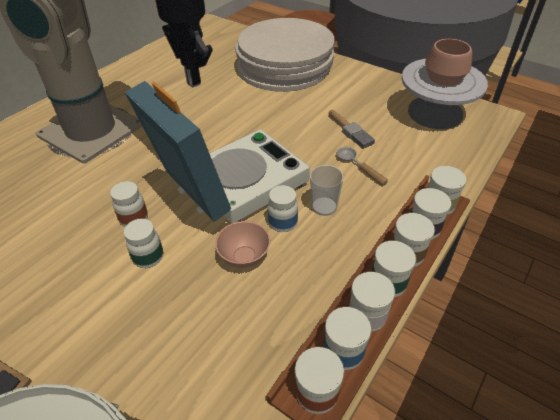

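```bash
python3 -m inch '{"travel":[[1,0,0],[3,0,0],[5,0,0],[7,0,0],[9,0,0],[11,0,0],[13,0,0],[15,0,0],[16.5,0,0],[17,0,0]],"twist":[0,0,0,0,0,0,0,0,0,0],"fingers":[0,0,0,0,0,0,0,0,0,0]}'
python3 - <<'E'
from h import *
for n in ['scene','side','wrist']: snap(n,n+'18')
for t,(x0,y0) in dict(side18=(225,150),scene18=(120,60)).items():
    c=load(t)['frame'][y0:y0+150,x0:x0+200,::-1]
    cv2.imwrite(f'pics/{t}z.png',cv2.resize(c,None,fx=4,fy=4,interpolation=cv2.INTER_CUBIC))
E
```

```text
clock: 19.68
eef_pos: [507.2, 150.1, 293.6]
tool_rot: [-3.141, -0.001, 1.309]
force: [0.1, 0.6, 0.2]
width: -0.3
```

View pics/scene18z.png

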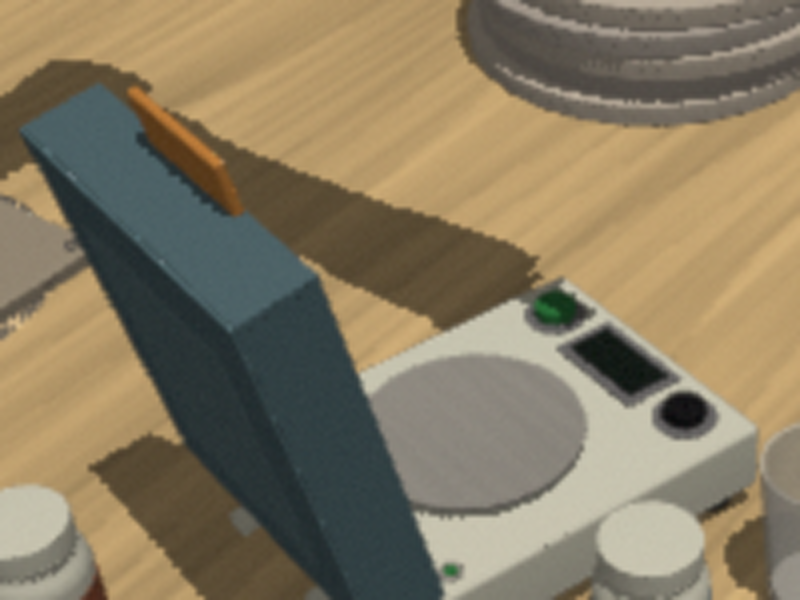

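View pics/side18.png

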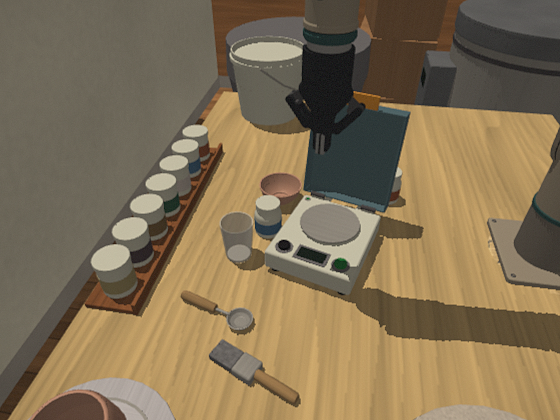

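View pics/wrist18.png

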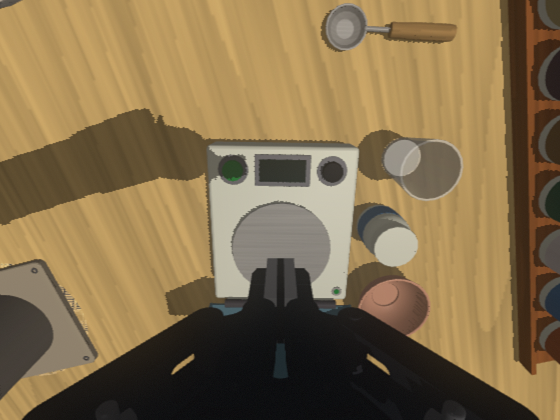

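The cover is leaning back and the gripper is clear of it. The green key shows at about (232,170) in the wrist view, (341,265) in the side view and (258,137) in the scene view. I'll triangulate it, along with the tab.

Run:
```python
from h import *
obs=[]
for t,(u0,v0) in dict(wrist18=(232,170),side18=(341,265),scene18=(258,137)).items():
    im=load(t);h=cv2.cvtColor(im['frame'],cv2.COLOR_RGB2HSV)
    m=cv2.inRange(h,(50,90,30),(85,255,255));k=np.zeros_like(m);k[v0-14:v0+15,u0-16:u0+17]=1;m*=k
    ys,xs=np.nonzero(m);(cu,cv),(w,hh),a=cv2.minAreaRect(np.c_[xs,ys].astype(np.float32))
    print(t,len(xs),xs.mean(),ys.mean(),cu,cv,w,hh,plane(im,xs.mean(),ys.mean(),70).round(1),plane(im,cu,cv,70).round(1)); obs.append((im,xs.mean(),ys.mean()))
K=tri(*obs);print('key',K, [np.subtract(proj(i,K),(u,v)).round(1) for i,u,v in obs])
# tab in scene18 & side18
s,c=load('side18'),load('scene18')
# tab outer corners from scene: left (130,90) right(240,210); 
print('tab mid guess scene on F-plane:')
F=np.array([np.cos(1.295),np.sin(1.295),0]);H=np.array([457.9,-33.2,66])
for th in (1.6,1.65,1.7,1.75,1.8):
    P=H+255*(F*np.cos(th)+np.array([0,0,np.sin(th)]));print(th,np.subtract(proj(c,P),(120,60))*4)
s=ctrl.read_state();print(s['eef_pos'],s['force'])
```

```text
wrist18 312 231.91346153846155 170.28205128205127 231.5 170.5 19.0 19.0 [452.7 168.2  70. ] [452.1 168.1  70. ]
side18 113 340.14159292035396 263.30973451327435 340.0 263.0 10.0 12.0 [451.4 168.9  70. ] [451.7 168.1  70. ]
scene18 64 258.40625 136.6875 258.5 136.5 7.0 9.0 [452.6 166.5  70. ] [452.3 167.2  70. ]
key [451.75359042 167.80967656  68.71677789] [array([-0.5,  0.3]), array([-0.2,  0. ]), array([0.1, 0. ])]
tab mid guess scene on F-plane:
1.6 [246.76877208  89.25791681]
1.65 [221.7347584  100.43650886]
1.7 [196.76019635 112.99338645]
1.75 [171.95405164 126.89810835]
1.8 [147.42732036 142.11086497]
[506.72938125 145.90194562 293.80083386] [ 0.17079498 -0.92154564 -0.03071657]
```

```bash
python3 -m inch '{"travel":[[0.2,-1,0],[0.4,-3,1],[0.6,-5,3],[0.7,-5.9,6],[0.7,-5.9,9],[0.7,-5.9,12],[0.7,-5.9,15],[0.7,-5.9,17.5],[0.7,-5.9,19],[0.7,-5.9,19.5]],"twist":[0,0,0,0,0,0,0,0,0,0],"fingers":[0,0,0,0,0,0,0,0,0,0]}'
python3 - <<'E'
from h import *
for n in ['side','scene']: snap(n,n+'19')
for t,(x0,y0) in dict(side19=(285,190),scene19=(215,80)).items():
    c=load(t)['frame'][y0:y0+100,x0:x0+120,::-1]
    cv2.imwrite(f'pics/{t}z.png',cv2.resize(c,None,fx=6,fy=6,interpolation=cv2.INTER_CUBIC))
s=ctrl.read_state();print(s['eef_pos'],s['force'])
E
```

```text
clock: 20.67
eef_pos: [449.7, 167.0, 97.3]
tool_rot: [-3.138, 0.003, 1.303]
force: [-0.2, 0.2, 0.2]
width: -0.0
[451.12499363 167.60531813  98.79785333] [ 0.3632688   0.83996118 -0.37780852]
```

View pics/scene19z.png

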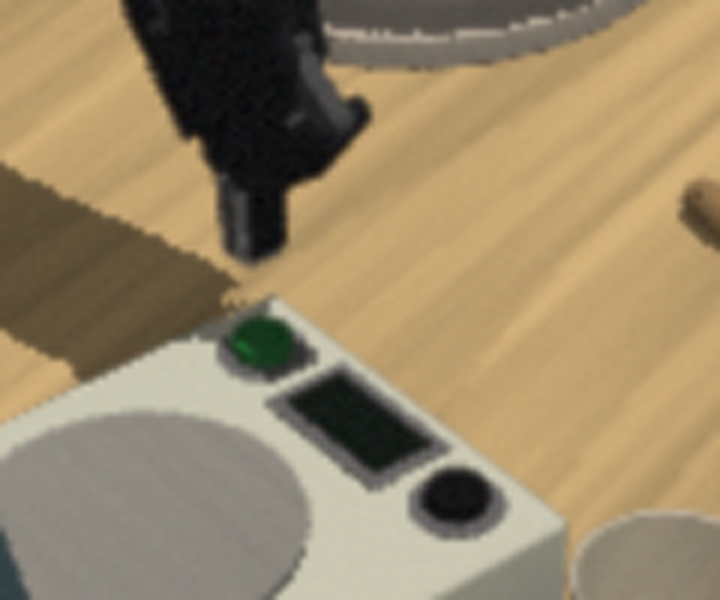

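View pics/side19z.png

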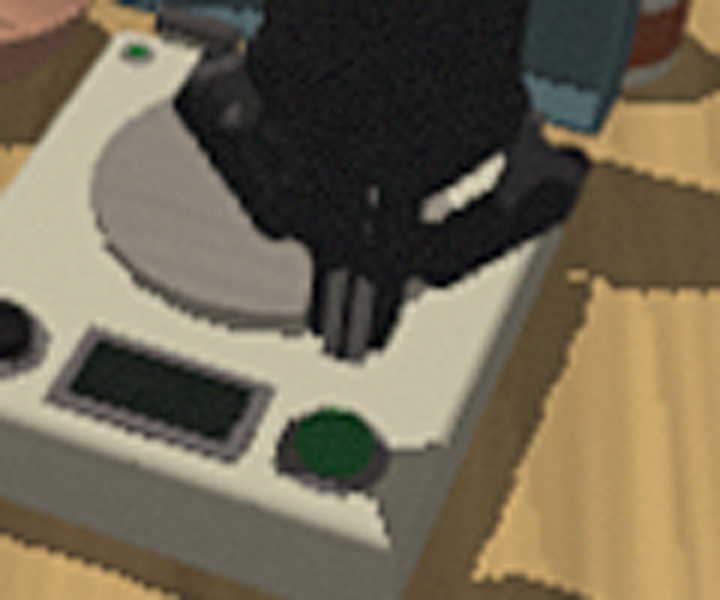

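Run:
```python
from h import *
print(tri((load('side19'),285+352/6-.5,190+352/6-.5),(load('scene19'),215+252/6-.5,80+260/6-.5)))
```

```text
[449.43518835 166.39247176 109.46419008]
```

```bash
python3 -m inch '{"travel":[[0.1,0.1,0.5],[0.1,0.1,1],[0.1,0.1,1.5],[0.1,0.1,2],[0.1,0.1,2.4],[0.1,0.1,2.7],[0.1,0.1,3],[0.1,0.1,3.2],[0.1,0.1,3.3],[0.1,0.1,3.3]],"twist":[0,0,0,0,0,0,0,0,0,0],"fingers":[0,0,0,0,0,0,0,0,0,0]}'
python3 - <<'E'
from h import *
for n in ['side']: snap(n,n+'20')
for t,(x0,y0) in dict(side20=(285,190)).items():
    c=load(t)['frame'][y0:y0+100,x0:x0+120,::-1]
    cv2.imwrite(f'pics/{t}z.png',cv2.resize(c,None,fx=6,fy=6,interpolation=cv2.INTER_CUBIC))
s=ctrl.read_state();print(s['eef_pos'],s['force'])
E
```

```text
clock: 21.6
eef_pos: [453.0, 169.2, 65.8]
tool_rot: [-3.141, 0.0, 1.305]
force: [0.6, -0.7, 0.1]
width: 0.2
[453.08697886 169.21448573  65.94167232] [ 0.31669081 -0.22617436 -0.00926438]
```

View pics/side20z.png

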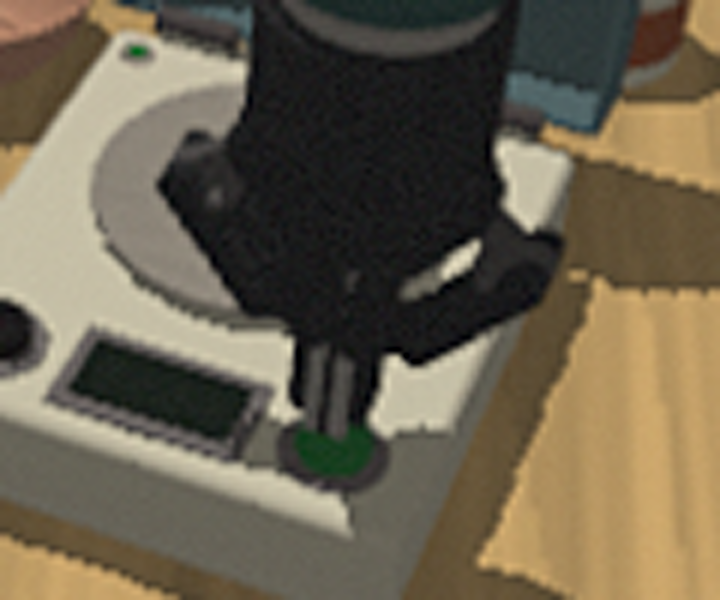

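```bash
python3 -m inch '{"travel":[[0,0,0.05],[0,0,0.1],[0,0,0.2],[0,0,0.3],[0,0,0.4],[0,0,0.5],[0,0,0.6],[0,0,0.7],[0,0,0.7],[0,0,0.7]],"twist":[0,0,0,0,0,0,0,0,0,0],"fingers":[0,0,0,0,0,0,0,0,0,0]}'; python3 -c "
from h import *
s=ctrl.read_state();print(s['eef_pos'],s['force'])"
```

```text
clock: 22.48
eef_pos: [453.1, 169.2, 58.9]
tool_rot: [-3.141, 0.0, 1.305]
force: [0.6, -0.1, 0.0]
width: -0.1
[453.09024064 169.20159598  58.92613821] [ 0.56869692 -0.12538946  0.00701517]
```

```bash
python3 -m inch '{"travel":[[0,0,0.05],[0,0,0.1],[0,0,0.15],[0,0,0.2],[0,0,0.25],[0,0,0.3],[0,0,0.35],[0,0,0.4],[0,0,0.4],[0,0,0.4]],"twist":[0,0,0,0,0,0,0,0,0,0],"fingers":[0,0,0,0,0,0,0,0,0,0]}'
python3 - <<'E'
from h import *
for n in ['side']: snap(n,n+'21')
for t,(x0,y0) in dict(side21=(285,190)).items():
    c=load(t)['frame'][y0:y0+100,x0:x0+120,::-1]
    cv2.imwrite(f'pics/{t}z.png',cv2.resize(c,None,fx=6,fy=6,interpolation=cv2.INTER_CUBIC))
s=ctrl.read_state();print(s['eef_pos'],s['force'])
E
```

```text
clock: 23.32
eef_pos: [453.2, 169.2, 55.0]
tool_rot: [3.141, -0.0, 1.305]
force: [-0.5, 0.1, 2.9]
width: -0.3
[453.17843123 169.22478816  55.04154932] [-0.19476564 -0.55860234  3.49498238]
```

View pics/side21z.png

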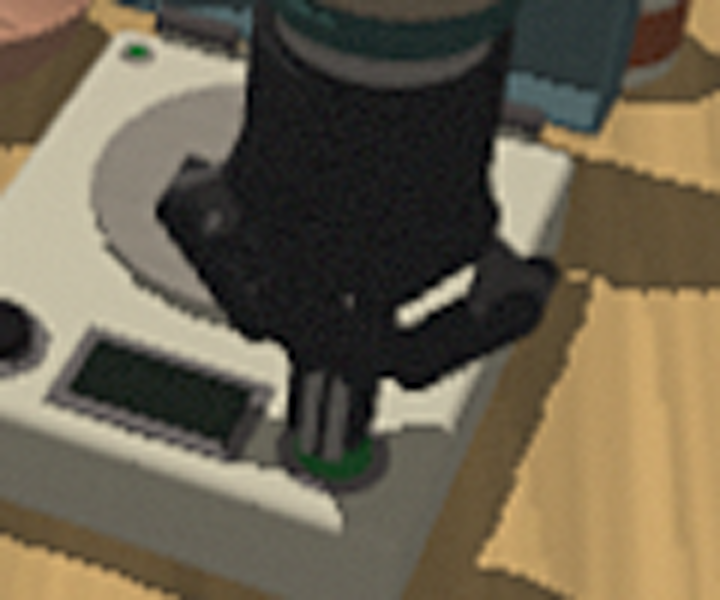

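Contact, at 3 N so far. I'll press further in small steps.

```bash
python3 -m inch '{"travel":[[0,0,0.05],[0,0,0.1],[0,0,0.15],[0,0,0.2],[0,0,0.2],[0,0,0.25],[0,0,0.25],[0,0,0.3],[0,0,0.3],[0,0,0.3]],"twist":[0,0,0,0,0,0,0,0,0,0],"fingers":[0,0,0,0,0,0,0,0,0,0]}';python3 -c "
from h import *
s=ctrl.read_state();print(s['eef_pos'],s['force'])"
```

```text
clock: 24.2
eef_pos: [453.2, 169.3, 53.3]
tool_rot: [3.141, -0.001, 1.304]
force: [-2.7, -1.3, 19.0]
width: 0.4
[453.22763259 169.26256452  53.28926537] [-2.68613724 -1.31848925 18.99472755]
```

The force jumped to 19 N and the TCP stopped at 53.3 mm, short of the 52 mm I commanded, so the key has bottomed out. Now I'll let go.

```bash
python3 -m inch '{"travel":[[0,0,-0.3],[0,0,-0.8],[0,0,-1.5],[0,0,-3],[0,0,-5],[0,0,-8],[0,0,-11],[0,0,-14],[0,0,-16],[0,0,-17]],"twist":[0,0,0,0,0,0,0,0,0,0],"fingers":[0,0,0,0,0,0,0,0,0,0]}'; python3 -m inch '{"travel":[[1,0,0],[3,0,0],[6,0,0],[9,0,0],[12,0,0],[14,0,0],[15,0,0],[15,0,0],[15,0,0],[15,0,0]],"twist":[0,0,0,0,0,0,0,0,0,0],"fingers":[0,0,0,0,0,0,0,0,0,0]}'
python3 - <<'E'
from h import *
for n in ['side','scene']: snap(n,n+'22')
c=load('scene22')['frame'][60:210,120:320,::-1]
cv2.imwrite('pics/scene22z.png',cv2.resize(c,None,fx=4,fy=4,interpolation=cv2.INTER_CUBIC))
s=ctrl.read_state();print(s['eef_pos'],s['force'])
a=load('scene0')['frame'].astype(int);b=load('scene22')['frame'].astype(int)
d=(abs(a-b).max(2)>40)
for n,(u,v) in dict(jb=(128,205),jc=(144,243),bowl=(243,247),ja=(283,208),beaker=(326,190),scoop=(360,163),brush=(350,128)).items():
    print(n,d[v-18:v+18,u-18:u+18].sum())
E
```

```text
clock: 25.03
eef_pos: [454.2, 169.5, 224.9]
tool_rot: [3.139, -0.003, 1.305]
force: [1.1, -0.1, 0.1]
width: 0.4
clock: 25.87
eef_pos: [492.2, 311.9, 221.6]
tool_rot: [-3.141, 0.002, 1.303]
force: [-0.1, -0.4, 1.8]
width: -0.2
[492.50729796 312.09211442 222.07319372] [0.6475562  0.12520625 0.17815803]
jb 0
jc 0
bowl 0
ja 12
beaker 0
scoop 0
brush 0
```

View pics/scene22z.png

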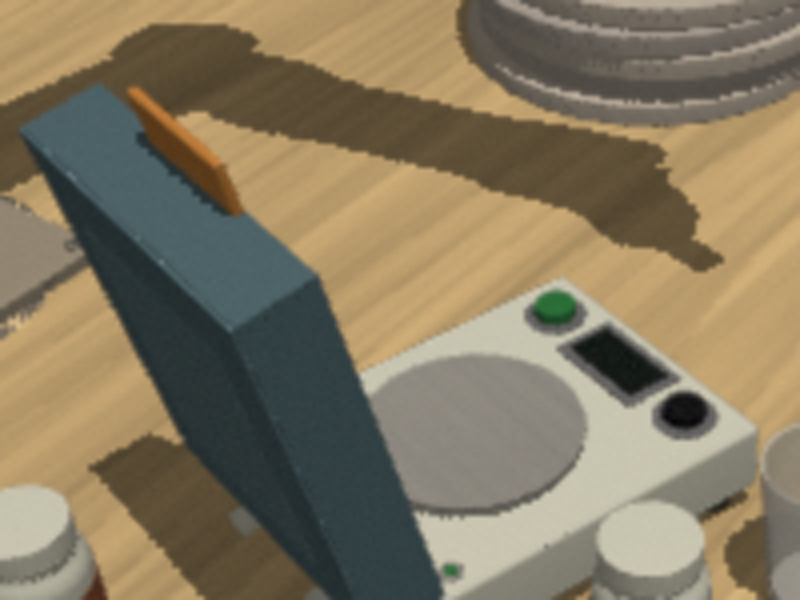

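View pics/side22.png

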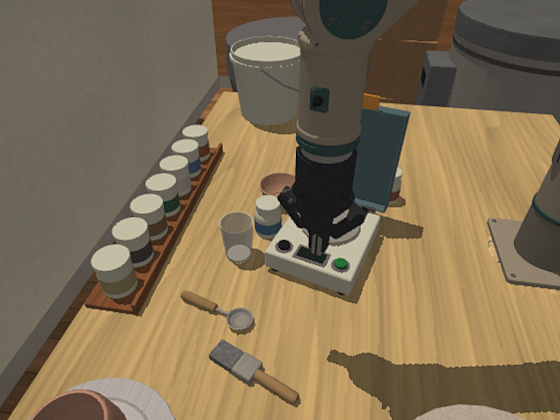

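The cover hasn't moved since it was opened, the green key is back up, the loose items are where they were, and the arm is clear. I'm handing in the job.

```bash
python3 -c "
from cell import ctrl
print(ctrl.finish_job())"
```

```text
the job is handed in; nothing more can be done
None
```

The scale is ready for weighing: the dust cover leans back on its stop and stays open by itself, and the green key has been pressed fully down and released. I handed the job in at about 26 s of the 62 s allowed.

- **Cover:** I lifted it by the front edge of the orange tab with the closed fingertips, without gripping it. The push was about 3–6 N at first and dropped to almost nothing near the balance point. I followed its arc slowly at about 0.2 rad/s, but from about 1.4 rad it went over faster than the fingers and settled back by itself. I measured it at about 1.74 rad against the 1.75 stop, and it was unchanged in the last picture.
- **Green key:** contact began with the TCP at about 58 mm. The key bottomed out at 53 mm, with the force jumping from 3 to 19 N, and it was up again in the last picture.
- **Everything else:** the pan and the black key were not touched. Comparing the first and last pictures showed no change at the jars, bowl, beaker, scoop or brush, apart from 12 pixels at jar_a. I put those down to the cover having moved near it in the picture.

One disagreement: in the camera views the shut fingertips stood about 10 mm above the reported TCP, not 25 mm below it as `ctrl.nose_length` says. My first approach therefore passed over the tab without touching it. From then on I worked from the camera heights, and the contact with the key agreed with them to within a few millimetres.

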